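# Set the sprung end stop of the drilling jig

### The job

Set the end stop of the drilling jig for the next piece: with the fingertips push the sprung carriage along its bed, towards the spring tube, until the lug on its side has passed the spring pin, then let it come back so that it stays latched with the lug against the pin. Finish clear of the jig, do not touch the stop block or its pin, and leave the loose things around the jig where they are.

Things in the scene. Friction and masses are not known exactly. Their poses are not given: they have to be found in the camera images.
- jig: Fixed jig on the bench. Origin: on the bench under the carriage's centre line. x: direction the carriage is pushed (to the spring tube), z up. mm: steel bed x -100..240, y -70..130, 12 thick; rails along x at y=-52 and 52, 12 wide, tops 26 high, bed open between them before the carriage; end block x 120..142, 54 high; spring tube x 142..238. Place and yaw vary.
- carriage (a joint): Travel of the sprung carriage along the jig's +x, in m: 0 at rest, where its spring holds it, 0.09 at the far end. The spring pushes back with about 4 N at 0 and 7.5 N at 0.09; passing the pin takes a few newtons more.
- push_face (a point): Centre of the carriage's flat push face, which looks along the jig's -x; 36 mm above the bench. The carriage is an aluminium block 70 long (x), 88 wide (y), 13.5 to 55.5 mm above the bench (thin cover plate up to 61). The face is 88 wide, 42 high. Moves with the carriage; axes as the jig's.
- lug_back (a point): Point on the flat back (looking along -x) of the steel lug that sticks out 20 mm from the carriage's +y side, 10 mm ahead of the push face; 41 mm above the bench, lug 14 mm high. The lug's ramped front pushes the pin aside as the carriage moves to +x. Moves with the carriage.
- stop_face (a point): Point on the stop pin's flank that looks along the jig's +x, 41 mm above the bench; it does not retreat with the pin. Latched, the lug's back rests on this flank: along the jig's x, lug_back and stop_face then agree. The push needed is their x difference at the start, 45 to 67 mm, plus a few mm so that the pin springs out. Pin: steel, 12 mm square.
- stop_block: Grey block fixed on the bed at the +y side, carrying the pin; its x along the jig varies. Origin on the carriage's centre line at the pin's middle, 12 mm above the bench; axes as the jig's. Housing 44 long (x), jig y 78 to 124 mm, top 54 mm above the bench. The pin reaches to y = 52 mm; its round knob ends at y = 140 mm, 18 mm more when pushed back.
- stop_pin (a joint): How far the sprung pin is pushed back into its block (along +y), in m: 0 fully out, at most 0.018. It springs out again by itself behind the lug.
- wrench: Bystander: steel open-ended wrench, 170 mm long, lying flat on the bench by the jig's -y side. Origin under its middle.
- oil_can: Bystander: upright round can, 56 mm across and 130 mm tall, on the bench near the jig. Origin at the centre of its foot.
- angle_offcut: Bystander: offcut of steel angle, 60 x 40 mm, 40 mm high, on the bench near the jig. Origin at the centre of its underside.

How it is judged:
On the way, in this order (a step that is already met when the one before it is completed fails the run):
1. the carriage is pushed by the fingers until the back of its lug is past the pin and the pin has sprung out (x of lug_back in the frame of stop_face above 0.0025 m and value of joint stop_pin below 0.004 m and contact force between the fingers and carriage above 0.5 N), for 0.05 s.
2. let go, the carriage comes back and its lug rests against the pin (x of lug_back in the frame of stop_face between -0.002 and 0.002 m and value of joint stop_pin below 0.004 m and contact force between the fingers and carriage below 0.2 N), for 0.2 s.
At the end, for the whole second after the job is handed in: The carriage is at rest with the back of its lug within 2 mm of the pin's flank, the pin is out (pushed back less than 4 mm), and the wrench, the can and the offcut are within 20 mm of where they stood (x of lug_back in the frame of stop_face between -0.002 and 0.002 m and value of joint stop_pin below 0.004 m and velocity of joint carriage between -0.01 and 0.01 m/s and distance of each of wrench, oil_can, angle_offcut from where it was at the start of the episode below 0.02 m); the robot touches nothing.
It fails at once if the wrench, the can or the offcut is moved or lifted by more than 20 mm (distance of any of wrench, oil_can, angle_offcut from where it was at the start of the episode above 0.02 m).
It fails at once if the can is tipped (angle between oil_can's own z axis and vertical above 0.4 rad).
It fails at once if the fingers press on the stop block or its pin (contact force between the fingers and stop_block above 2 N).
It also fails if it takes over 35 s, if anything falls off the work surface, if the arm or the gripper's body presses on something with over 40 N, if the wrist force passes 120 N, or if a joint passes its speed limit or range.

### The arm

A 6-joint arm with a two-finger parallel gripper is mounted at the origin on the work surface. World frame = base frame: x ahead of the robot, y to its left, z up, the work surface at z = 0. Lengths are in m, angles in rad, forces in N, time in s.
With the tool pointing down it reaches from about 0.35 to 0.775 m from the base axis. Payload 5.5 kg.
Tool frame: the origin (TCP) lies midway between the tips of the shut fingers; the grasp point (between the pads) lies 19 mm behind it; z points along the fingers, y is the line along which they close (so a half turn about z gives the same grasp; the last joint's range is limited). The gripper opens to 85 mm and grips with 20 to 120 N. Pads are 22 mm wide; open, the fingers measure 114 mm over their backs; the gripper's body (76 mm by 85 mm) begins 54 mm behind the grasp point. The pads swing forward as they close: fully open they stand 13 mm farther back than shut.
Start: joints at [-1.449, 0.313, 0.046, 1.304, 0, 1.431], TCP at [0.149, -0.555, 0.204] pointing down, gripper open.
Joint ranges: [-2.76, 2.76], [-0.86, 1.69], [-1.03, 1.26], [-2.2, 2.34], [-1.47, 1.5], [-3.14, 3.14]. Speed limits (rad/s): [2.57, 2.57, 3.14, 3.14, 3.14, 3.14].

### API

Orientations are given as a 3x3 rotation matrix whose columns are the frame's x, y, z axes.
In Python, from station import r, optics gives the robot as it stands.
- The arm moves only by the shell command python3 -m jog 'ROWS' [FORCE]. ROWS is JSON, a list of rows, each a list of 7 numbers: the turn, a rotation vector about the tool's x, y, z in degrees, then the shift along the tool's x, y, z in cm, then the opening in per cent of the stroke, from 0 (shut) to 100 (fully open). A call has 1 to 5 rows; each row is the pose to reach, as a shift and turn from the pose commanded when the call began, along the tool's axes at that moment; what a row does not reach only later rows make up. A row lasts 1/8 s, in which the tool goes at most 62.5 mm and 10.7 degrees, less where a joint would pass 70% of its speed; a pose out of reach is approached as far as the arm can. A call with a gripper value outside its range is refused whole. The fingers move at their own pace and stop on an object; FORCE is the grip in N (left out, the last holds). Time passes only in rows, so rows that repeat a pose let the fingers close. It gives the time, the measured TCP pose, the force, the opening and the grip force at its end, in the units of the state.
- r.state(): the state, without advancing time (a new reading comes with each control period).
- optics.grab_frame(name): name is "scene" or "top"; returns the picture (400x640x3 uint8, red, green, blue); there is no depth.
- optics.get_calibration(name): a dict with "K" (3x3 intrinsics, pixels), "world_from_camera" (4x4, takes a point from camera to world coordinates). Camera axes: x right, y down, z forward; pixel columns grow to the right and rows downward; lengths in m; the calibration is good to about 2 mm. A picture is of the moment at which its call begins. get_calibration takes no time and is no camera call.
- r.hand_in(): hands the job in; it is judged then, once.
The state is a dict: "t": time; "q": joint angles; "joint_velocities": joint speeds; "effort": joint torques, N m; "position": TCP position; "tcp_rot": TCP orientation; "ft_force": force on the tool from outside, world axes, zero at the start; "wrist_torque": the same for the moment, N m; "opening": opening from 0.0 (shut) to 1.0 (fully open); "gripper_force": force on a finger pad.
Only numpy, scipy, OpenCV 4.12 (cv2) and the standard library are available. Lean on these libraries where they do the work, as an engineer would, in place of code of your own. Each camera call takes 0.05 s, during which the arm holds its last target. There are 200 camera calls.

## Working session

There is one attempt and no reset: what is moved stays moved. The work goes in short steps, Python scripts to look and compute and a shell command to move; the robot and the scene stay as the last step left them, time stands still between calls to the robot, and variables do not carry over. Pictures are saved under pics/ and viewed, at most 10 in all, crops included, and the job is handed in when it is done.

```bash
mkdir -p pics
python3 - <<'E'
from station import r, optics
import cv2,numpy as np
for n in("scene","top"):
    f=optics.grab_frame(n); cv2.imwrite(f"pics/{n}0.png",f[:,:,::-1])
    c=optics.get_calibration(n); print(n,np.round(c["K"],1).tolist(),np.round(c["world_from_camera"],3).tolist())
s=r.state();print(s["t"],np.round(s["position"],4),np.round(s["tcp_rot"],3).tolist(),s["opening"],s["ft_force"])
E
```

```text
scene [[390.6, 0.0, 313.3], [0.0, 390.6, 200.1], [0.0, 0.0, 1.0]] [[0.495, 0.699, -0.516, 1.055], [0.869, -0.387, 0.308, -0.254], [0.016, -0.601, -0.799, 0.69], [0.0, 0.0, 0.0, 1.0]]
top [[384.0, 0.0, 319.9], [0.0, 384.0, 199.4], [0.0, 0.0, 1.0]] [[-0.072, -0.975, 0.212, 0.504], [-0.997, 0.072, -0.011, 0.013], [-0.005, -0.212, -0.977, 0.695], [0.0, 0.0, 0.0, 1.0]]
0.1 [ 0.1487 -0.5549  0.2031] [[0.966, 0.259, -0.0], [0.259, -0.966, 0.002], [0.0, -0.002, -1.0]] 0.9990932789351448 [ 0.49871049  0.44885974 -1.20784909]
```

View pics/top0.png

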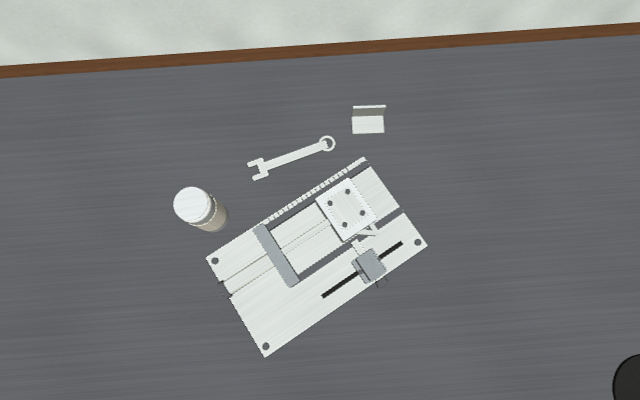

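View pics/scene0.png

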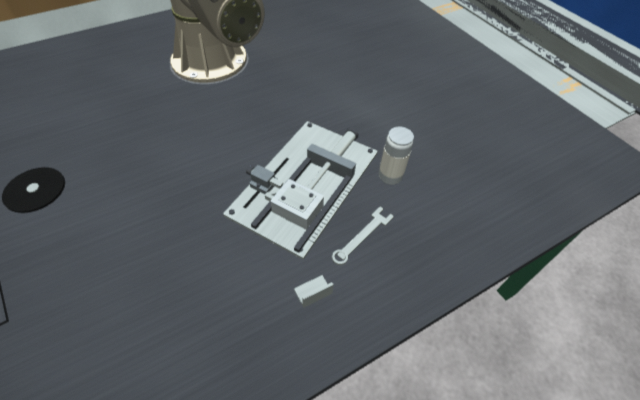

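```bash
cat > h.py <<'E'
import numpy as np, cv2
from station import r, optics
from scipy.optimize import least_squares
def ray(n,uv,z):
    c=optics.get_calibration(n);K=np.array(c["K"]);T=np.array(c["world_from_camera"])
    d=T[:3,:3]@np.linalg.solve(K,[uv[0],uv[1],1]);o=T[:3,3]
    return (o+d*(z-o[2])/d[2])[:2]
def proj(n,P):
    c=optics.get_calibration(n);K=np.array(c["K"]);T=np.linalg.inv(np.array(c["world_from_camera"]))
    p=K@(T[:3,:3]@np.asarray(P)+T[:3,3]);return p[:2]/p[2]
def fit(J,W):
    J=np.array(J);W=np.array(W);a=J-J.mean(0);b=W-W.mean(0)
    th=np.arctan2((a[:,0]*b[:,1]-a[:,1]*b[:,0]).sum(),(a*b).sum())
    R=np.array([[np.cos(th),-np.sin(th)],[np.sin(th),np.cos(th)]]);o=W.mean(0)-R@J.mean(0)
    return th,R,o,(W-(J@R.T+o))
E
python3 - <<'E'
from h import *
J=np.array([(-.1,-.07),(-.1,.13),(.24,-.07),(.24,.13)])
W=[ray("top",p,.012) for p in[(365,158),(427,244),(207,258),(265,357)]]
th,R,o,e=fit(J,W);print(np.degrees(th),o,(e*1000).round(1).tolist())
print("cover",[((ray("top",p,.061)-o)@R*1000).round(1).tolist() for p in[(316,198),(350,178),(376,212),(344,240)]])
print("can",[((ray("top",p,.13)-o)@R*1000).round() for p in[(192,205)]],"offcut",((ray("top",(368,122),.01)-o)@R*1000).round(), "wr",((ray("top",(327,143),.005)-o)@R*1000).round())
f=cv2.imread("pics/top0.png");cv2.imwrite("pics/crop0.png",cv2.resize(f[150:300,300:440],None,fx=4,fy=4,interpolation=cv2.INTER_CUBIC))
E
```

```text
119.26277693844476 [ 0.61833715 -0.02985294] [[-4.0, -1.1], [3.3, 2.6], [-1.2, -2.0], [1.9, 0.6]]
cover [[24.3, -43.1], [-43.4, -40.3], [-46.4, 32.5], [24.7, 41.8]]
can [array([ 193., -124.])] offcut [-145. -122.] wr [ -58. -132.]
```

View pics/crop0.png

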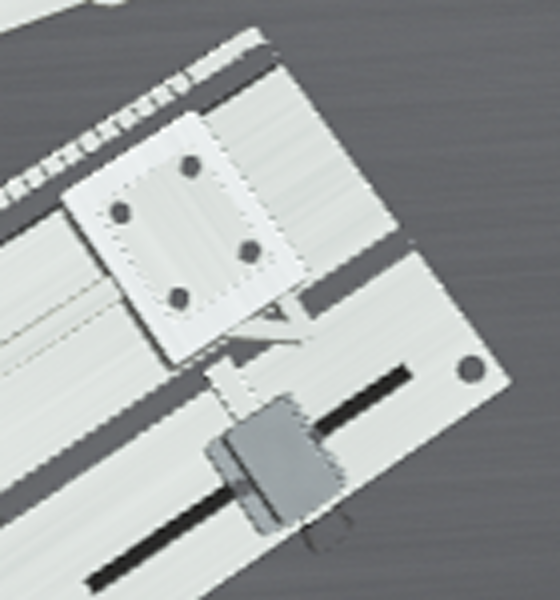

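Run:
```python
from h import *
C=lambda p:(p[0]/4+300-.4,p[1]/4+150-.4)
J=np.array([(-.1,-.058),(-.1,.13),(.24,-.07),(.24,.13)])
# rail -y end corner at z .026; bed corner; far corners
W=[ray("top",C((258,28)),.026),ray("top",C((511,382)),.012),ray("top",(207,258),.012),ray("top",(265,357),.012)]
th,R,o,e=fit(J,W);print(np.degrees(th),o,(e*1000).round(1).tolist())
q=lambda p,z:((ray("top",C(p),z)-o)@R*1000).round(1).tolist()
print("cover",[q(p,.061) for p in[(63,196),(190,112),(310,270),(175,366)]])
print("lug back",q((305,315),.048),q((292,292),.048)); print("pin +x",q((206,376),.047),q((233,418),.047),"-x",q((228,357),.047),q((258,400),.047))
print("block top",[q(p,.054) for p in[(222,436),(298,395),(343,480),(270,530)]])
```

```text
120.0193348755363 [ 0.62061606 -0.02680079] [[1.7, 3.7], [-2.9, -0.0], [-0.3, -4.3], [1.5, 0.6]]
cover [[23.7, -39.7], [-41.8, -39.6], [-44.0, 44.6], [25.6, 45.8]]
lug back [-33.6, 58.3] [-34.9, 47.3]
pin +x [15.8, 55.8] [16.5, 76.5] -x [3.5, 54.5] [3.5, 76.3]
block top [[25.4, 80.1], [-10.4, 84.0], [-5.3, 122.5], [31.1, 122.0]]
```

```bash
python3 -m jog '[[0,0,0,5,-2.5,0,0],[0,0,0,10.5,-5,0,0],[0,0,0,16,-7.5,0,0],[0,0,0,21.5,-10.5,0,0],[0,0,0,27,-13,0,0]]'; python3 -m jog '[[0,0,0,5.5,-2.5,0,0],[0,0,0,11,-5,0,0],[0,0,0,16.5,-8,0,0],[0,0,0,22,-11,0,0],[0,0,0,27.5,-13.5,0,0]]'; python3 -m jog '[[0,0,-10,5,-2.5,0,0],[0,0,-20,7.1,-3.6,0,0],[0,0,-30,7.1,-3.6,0,0],[0,0,-40,7.1,-3.6,0,0],[0,0,-50,7.1,-3.6,0,0]]'; python3 -m jog '[[0,0,-10,0,0,0,0],[0,0,-20,0,0,0,0],[0,0,-30,0,0,0,0],[0,0,-40,0,0,0,0],[0,0,-50,0,0,0,0]]'
cat > s.py <<'E'
from h import *
th=np.radians(120.0);R=np.array([[np.cos(th),-np.sin(th)],[np.sin(th),np.cos(th)]]);o=np.array([.6206,-.0268])
s=r.state();P=np.array(s["position"]);M=np.array(s["tcp_rot"])
print("t",s["t"],"z",P[2].round(4),"jig",((P[:2]-o)@R*1000).round(1),"F",np.round(np.r_[np.array(s["ft_force"])[:2]@R,s["ft_force"][2]],1),"yaw",np.degrees(np.arctan2(M[1,0],M[0,0])).round(2),"z-axis",M[:,2].round(3),"op",s["opening"])
# shift to jig (-90,0), z .1
g=np.r_[o+R@[-.09,0],.1];print("to pre, cm:",(M.T@(g-P)*100).round(2))
E
python3 s.py
```

```text
t: 0.72
position: [0.3769, -0.3582, 0.2036]
tcp_rot: [[0.966, 0.259, -0.0], [0.259, -0.966, 0.0], [-0.0, -0.0, -1.0]]
ft_force: [0.6, -0.9, -0.3]
opening: 0.0
gripper_force: 0.0
t: 1.35
position: [0.6077, -0.1566, 0.2036]
tcp_rot: [[0.966, 0.259, -0.001], [0.259, -0.966, -0.0], [-0.001, -0.0, -1.0]]
ft_force: [0.8, -1.2, -0.5]
opening: -0.001
gripper_force: 0.0
t: 1.98
position: [0.6657, -0.1049, 0.203]
tcp_rot: [[0.417, 0.909, -0.001], [0.909, -0.417, 0.0], [-0.0, -0.001, -1.0]]
ft_force: [-0.2, -0.4, 0.4]
opening: 0.003
gripper_force: 0.0
t: 2.6
position: [0.6656, -0.1052, 0.2031]
tcp_rot: [[-0.428, 0.904, -0.001], [0.904, 0.428, 0.0], [0.001, -0.001, -1.0]]
ft_force: [0.5, -0.4, -0.2]
opening: -0.001
gripper_force: 0.0
t 2.6 z 0.2031 jig [-90.4   0.2] F [-0.5 -0.2 -0.2] yaw 115.33 z-axis [-0.001  0.    -1.   ] op -0.0011709022169657617
to pre, cm: [ 0.03  0.03 10.31]
```

```bash
python3 -m jog '[[0,0,-4.7,0,0,5,0],[0,0,-4.7,0,0,10,0],[0,0,-4.7,0,0,14,0],[0,0,-4.7,0,0,17.2,0],[0,0,-4.7,0,0,17.2,0]]'>/dev/null;python3 s.py; python3 -m jog '[[0,0,0,1,0,0,0],[0,0,0,1.8,0,0,0],[0,0,0,2.2,0,0,0],[0,0,0,2.4,0,0,0],[0,0,0,2.4,0,0,0]]'>/dev/null;python3 s.py
python3 - <<'E'
from h import *
a=optics.grab_frame("scene")[100:270,200:400,::-1];b=optics.grab_frame("top")[150:300,300:440,::-1]
cv2.imwrite("pics/m1.png",np.hstack([cv2.resize(x,(400,400),interpolation=cv2.INTER_CUBIC) for x in(a,b)]))
E
```

```text
t 3.225 z 0.0282 jig [-88.3   2.3] F [-0.4 -0.5  0.7] yaw 119.69 z-axis [-0.007  0.002 -1.   ] op 0.0025109557774211015
to pre, cm: [-0.13  0.19 -7.19]
t 3.85 z 0.0323 jig [-66.6  -0.3] F [ 0.1 -0.3 -0.4] yaw 119.71 z-axis [ 0.001 -0.    -1.   ] op -0.0028440228009609875
to pre, cm: [-2.34 -0.02 -6.77]
```

View pics/m1.png

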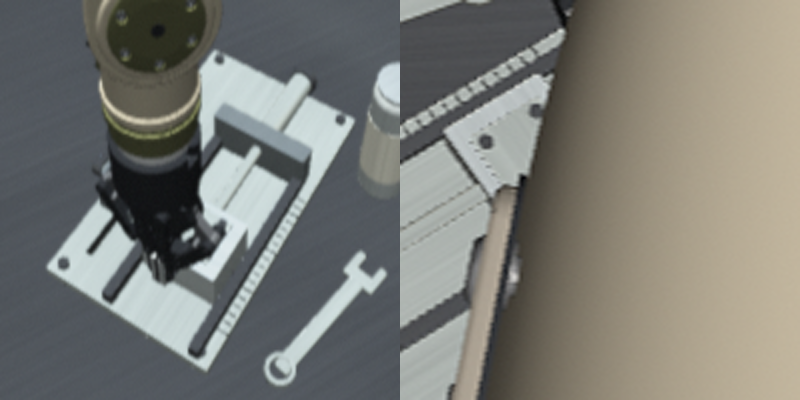

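Fingers stand just in front of the push face, between the rails (scene crop about (165,270)), clear of the stop block. Advance to contact.

```bash
python3 -m jog '[[0,0,0,0.3,0,0,0],[0,0,0,0.6,0,0,0],[0,0,0,0.9,0,0,0],[0,0,0,1.2,0,0,0],[0,0,0,1.2,0,0,0]]'>/dev/null;python3 s.py; python3 -m jog '[[0,0,0,0.4,0,0,0],[0,0,0,0.8,0,0,0],[0,0,0,1.2,0,0,0],[0,0,0,1.2,0,0,0]]'>/dev/null;python3 s.py
```

```text
t 4.575 z 0.0319 jig [-54.3  -0.2] F [-0.2  0.6  0.1] yaw 119.72 z-axis [-0. -0. -1.] op -0.00022660282343833906
to pre, cm: [-3.57 -0.   -6.81]
t 5.075 z 0.0319 jig [-42.2  -0.3] F [-0.4  0.3 -0.1] yaw 119.72 z-axis [-0. -0. -1.] op -0.0007282539979498286
to pre, cm: [-4.78 -0.   -6.81]
```

```bash
for i in 1 2 3; do python3 -m jog '[[0,0,0,0.2,0,0,0],[0,0,0,0.4,0,0,0],[0,0,0,0.4,0,0,0]]'>/dev/null;python3 s.py|head -1; done
python3 - <<'E'
from h import *
a=optics.grab_frame("scene")[150:250,230:350,::-1]
cv2.imwrite("pics/m2.png",cv2.resize(a,(720,600),interpolation=cv2.INTER_CUBIC))
E
```

```text
t 5.45 z 0.0318 jig [-38.5  -0.2] F [-0.1  1.7 -0.3] yaw 119.7 z-axis [-0. -0. -1.] op 0.00012049144487694569
t 5.825 z 0.0319 jig [-34.4  -0.3] F [ 0.7  0.4 -0.6] yaw 119.71 z-axis [-0. -0. -1.] op 0.0004154171111253332
t 6.2 z 0.0319 jig [-30.4  -0.3] F [ 0.   0.1 -0.3] yaw 119.71 z-axis [-0. -0. -1.] op -0.0005293650013159139
```

View pics/m2.png

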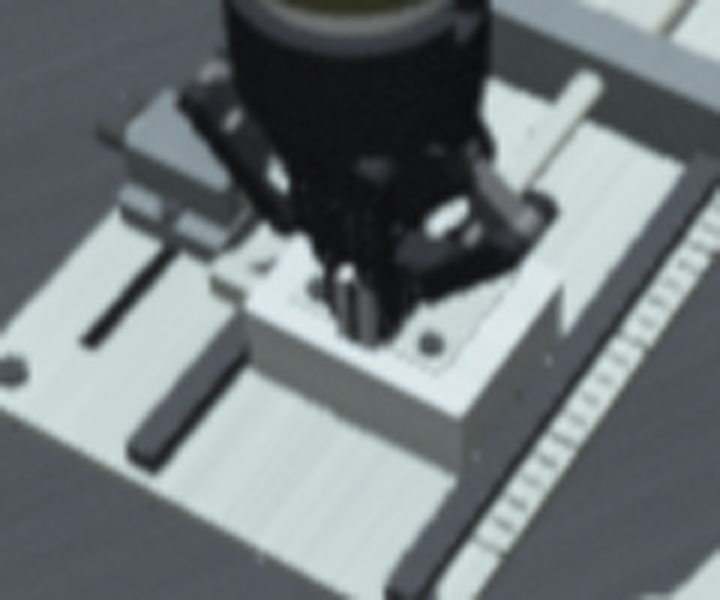

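The picture shows the fingertips (crop about (370,340)) over the carriage's cover, though the reading says z = 0.032. I'll check this by projection.

Run:
```python
from h import *
P=np.array(r.state()["position"]);print(P,proj("scene",P))
# jig frame overlay check in scene image
th=np.radians(120.0);R=np.array([[np.cos(th),-np.sin(th)],[np.sin(th),np.cos(th)]]);o=np.array([.6206,-.0268])
for n,j,z in[("cover-44,44",(-44,44),61),("cover-44,-44",(-44,-44),61),("bed -100,130",(-100,130),12),("bed 240,-70",(240,-70),12),("rail -y end",(-100,-58),26),("TCP",(-30,0),32),("TCP z62",(-30,0),62)]:
    p=proj("scene",np.r_[o+R@(np.array(j)/1000),z/1000]);print(n,p.round(1),"crop",((p-[230,150])*6).round())
```

```text
[ 0.63614163 -0.05307575  0.03189981] [292.38013597 211.9719746 ]
cover-44,44 [269.8 199.1] crop [239. 294.]
cover-44,-44 [307.3 217.7] crop [464. 406.]
bed -100,130 [222.5 214.5] crop [-45. 387.]
bed 240,-70 [377.  150.2] crop [882.   1.]
rail -y end [298.6 251.5] crop [411. 609.]
TCP [292.4 211.7] crop [374. 370.]
TCP z62 [292. 203.] crop [372. 318.]
```

Run:
```python
from h import *
th=np.radians(120.0);R=np.array([[np.cos(th),-np.sin(th)],[np.sin(th),np.cos(th)]]);o=np.array([.6206,-.0268])
f=lambda n,x,y,z:proj(n,np.r_[o+R@(np.array([x,y])/1000),z/1000])
for z in(32,62):
  print("m1",z,[((f("scene",-66.6+d,e,z)-[200,100])*[2,400/170]).round().tolist() for d in(-11,0,11) for e in (-8,8)])
  print("m2",z,[((f("scene",-30.4+d,e,z)-[230,150])*6).round().tolist() for d in(-11,0,11) for e in(-8,8)])
s=r.state();print(s["q"],s["effort"],s["wrist_torque"],s["ft_force"])
a=optics.grab_frame("scene")[170:230,260:330,::-1]
a=np.clip(a.astype(float)*2.2,0,255).astype(np.uint8)
cv2.imwrite("pics/m3.png",cv2.resize(a,(700,600),interpolation=cv2.INTER_CUBIC))
```

```text
m1 32 [[166.0, 306.0], [153.0, 298.0], [172.0, 297.0], [159.0, 289.0], [178.0, 288.0], [165.0, 280.0]]
m2 32 [[376.0, 404.0], [337.0, 384.0], [393.0, 381.0], [354.0, 361.0], [410.0, 358.0], [371.0, 339.0]]
m1 62 [[165.0, 287.0], [151.0, 278.0], [171.0, 277.0], [157.0, 269.0], [177.0, 268.0], [163.0, 260.0]]
m2 62 [[374.0, 352.0], [333.0, 332.0], [392.0, 329.0], [351.0, 309.0], [409.0, 306.0], [369.0, 287.0]]
[-2.08836628e-01  5.29086246e-01 -5.86936629e-02  9.83000495e-01
 -1.11229453e-04  8.43461646e-01] [ 6.14115573e-02 -5.68660212e+01  2.70487797e+01  1.75699254e-02
  4.96891313e-03  2.76988438e-03] [-0.01978733  0.04486407  0.00281476] [-0.27096232 -0.41400209 -0.41266711]
```

View pics/m3.png

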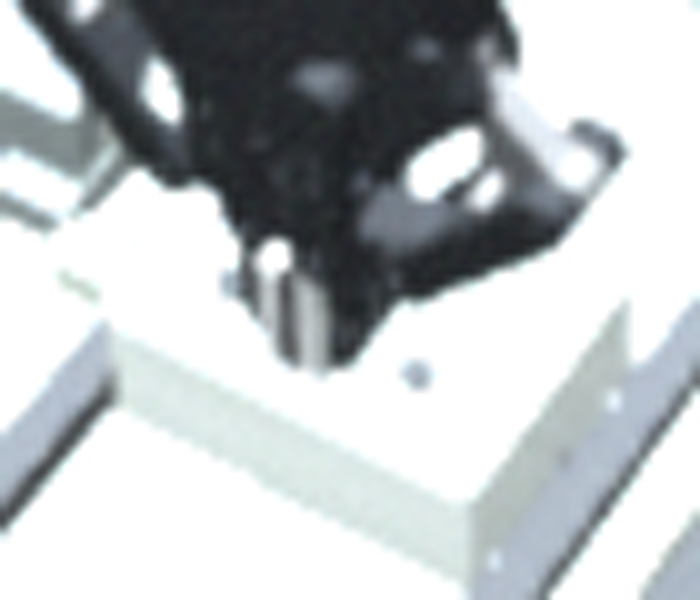

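The fingertips end at about (291,207) in the scene image. That matches a true height of about 62–68 mm over the cover, so the reported z reads about 30 mm low. With no contact force, the carriage hasn't moved. I'll back off, then find the real height by touching the bed gently.

```bash
python3 -m jog '[[0,0,0,-2,0,0,0],[0,0,0,-4,0,0,0],[0,0,0,-5,0,0,0],[0,0,0,-5.3,0,0,0],[0,0,0,-5.3,0,0,0]]'>/dev/null;python3 s.py|head -1; python3 -m jog '[[0,0,0,0,0,0.4,0],[0,0,0,0,0,0.8,0],[0,0,0,0,0,1.0,0],[0,0,0,0,0,1.0,0]]'>/dev/null;python3 s.py|head -1
python3 - <<'E'
from h import *
a=optics.grab_frame("scene")[170:260,240:345,::-1]
a=np.clip(a.astype(float)*1.3,0,255).astype(np.uint8)
cv2.imwrite("pics/m4.png",cv2.resize(a,(700,600),interpolation=cv2.INTER_CUBIC))
th=np.radians(120.0);R=np.array([[np.cos(th),-np.sin(th)],[np.sin(th),np.cos(th)]]);o=np.array([.6206,-.0268])
P=np.array(r.state()["position"])
for dz in (0,.03,.04):
  for dx in(-.011,.011):
    q=P+np.r_[R@[dx,-.008],dz];print(dz,dx,((proj("scene",q)-[240,170])*6.667).round())
E
```

```text
t 6.925 z 0.0316 jig [-83.8   0.2] F [ 0.5 -0.3  0.5] yaw 119.67 z-axis [-0.  0. -1.] op -0.0037700007181721016
t 7.425 z 0.0216 jig [-83.3   0.1] F [ 0.6 -0.5 -0.4] yaw 119.72 z-axis [-0.001  0.    -1.   ] op -0.004300332924098825
0 -0.011 [258. 461.]
0 0.011 [298. 407.]
0.03 -0.011 [252. 407.]
0.03 0.011 [293. 352.]
0.04 -0.011 [250. 388.]
0.04 0.011 [292. 333.]
```

View pics/m4.png

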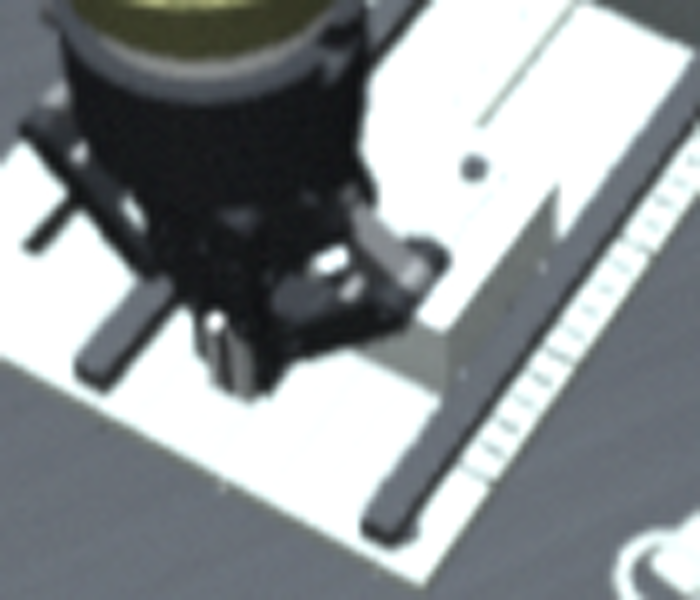

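The tips show at about (248,398) in the crop, which puts their true height at about 50–55 mm. I'll lower in small steps and watch the force.

```bash
python3 -m jog '[[0,0,0,0,0,0.5,0],[0,0,0,0,0,1.0,0],[0,0,0,0,0,1.5,0],[0,0,0,0,0,1.9,0],[0,0,0,0,0,1.9,0]]'>/dev/null;python3 s.py|head -1;  python3 -m jog '[[0,0,0,0.4,0,0,0],[0,0,0,0.8,0,0,0],[0,0,0,1.2,0,0,0],[0,0,0,1.6,0,0,0],[0,0,0,1.6,0,0,0]]'>/dev/null;python3 s.py|head -1; python3 -m jog '[[0,0,0,0.4,0,0,0],[0,0,0,0.8,0,0,0],[0,0,0,1.0,0,0,0],[0,0,0,1.0,0,0,0]]'>/dev/null;python3 s.py|head -1
```

```text
t 8.1 z 0.0023 jig [-83.4   0.3] F [ 0.8 -0.2  0.4] yaw 119.7 z-axis [-0.001  0.    -1.   ] op -0.0025685874531196874
t 8.725 z 0.003 jig [-67.2  -0.2] F [-0.5  0.2  0.6] yaw 119.73 z-axis [-0. -0. -1.] op -0.0006974969125462237
t 9.225 z 0.0029 jig [-57.4  -0.2] F [-0.2  0.6 -0.7] yaw 119.71 z-axis [-0. -0. -1.] op 0.0010790865462339285
```

```bash
for i in 1 2 3; do python3 -m jog '[[0,0,0,0.2,0,0,0],[0,0,0,0.4,0,0,0],[0,0,0,0.4,0,0,0]]'>/dev/null;python3 s.py|head -1; done
```

```text
t 9.6 z 0.0029 jig [-54.1  -0.2] F [-2.2  0.1 -2.4] yaw 119.69 z-axis [ 0.    -0.001 -1.   ] op 0.001356099590597552
t 9.975 z 0.0029 jig [-49.9  -0.3] F [-5.4  1.  -2.4] yaw 119.69 z-axis [ 0. -0. -1.] op -0.003111808317992304
t 10.35 z 0.0029 jig [-45.6  -0.3] F [-4.6 -0.7 -2.4] yaw 119.7 z-axis [ 0. -0. -1.] op 0.0014991601853466228
```

Contact came at TCP jig x of about −54.5 mm, with 4–5 N of spring force. Push on in steps.

```bash
python3 -m jog '[[0,0,0,0.5,0,0,0],[0,0,0,1,0,0,0],[0,0,0,1.5,0,0,0],[0,0,0,2.0,0,0,0]]'>/dev/null;python3 s.py|head -1; for i in 1 2; do python3 -m jog '[[0,0,0,0.5,0,0,0],[0,0,0,1.0,0,0,0]]'>/dev/null;python3 s.py|head -1; done;  for i in 1 2; do python3 -m jog '[[0,0,0,0.3,0,0,0],[0,0,0,0.5,0,0,0],[0,0,0,0.5,0,0,0]]'>/dev/null;python3 s.py|head -1; done
python3 - <<'E'
from h import *
a=optics.grab_frame("scene")[130:230,230:350,::-1]; b=optics.grab_frame("top")[180:290,290:400,::-1]
cv2.imwrite("pics/m5.png",np.hstack([cv2.resize(x,(400,400),interpolation=cv2.INTER_CUBIC) for x in(a,b)]))
E
```

```text
t 10.85 z 0.0031 jig [-28.8  -0.6] F [-13.6   0.8  -6.9] yaw 119.6 z-axis [ 0.003 -0.005 -1.   ] op -0.00010492116867261434
t 11.1 z 0.003 jig [-17.9  -0.7] F [-7.  -0.2 -4.2] yaw 119.61 z-axis [ 0.002 -0.003 -1.   ] op -0.0012668200142882113
t 11.35 z 0.003 jig [-7.3 -0.8] F [-7.6 -0.3 -4.2] yaw 119.65 z-axis [ 0.002 -0.002 -1.   ] op -0.0006320293805337758
t 11.725 z 0.003 jig [-1.2 -0.9] F [-6.3 -1.  -2.5] yaw 119.69 z-axis [ 0.001 -0.001 -1.   ] op -0.0027757975039629074
t 12.1 z 0.003 jig [ 3.7 -0.9] F [-6.4 -1.4 -3.4] yaw 119.69 z-axis [ 0.001 -0.001 -1.   ] op -0.0009030209645122641
```

View pics/m5.png

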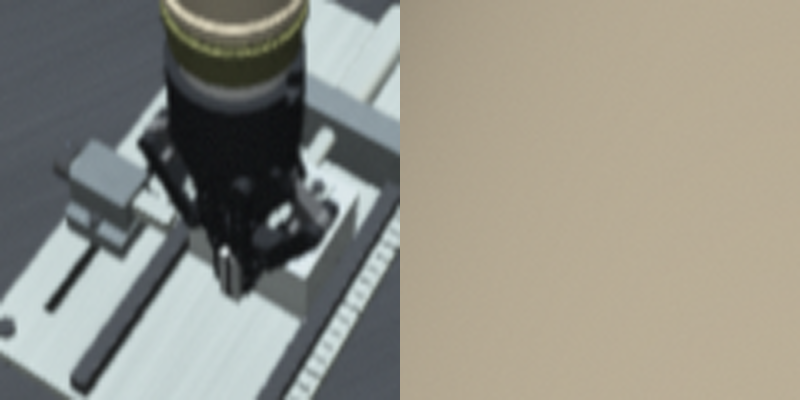

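The pushing force rose at the ramp and dropped off after it, and the pin (scene panel about (155,210)) appears to be out. I'll push 3 mm more, hold, then back off slowly and watch for contact loss near −4 mm.

```bash
python3 -m jog '[[0,0,0,0.3,0,0,0],[0,0,0,0.3,0,0,0]]'>/dev/null;python3 s.py|head -1; for i in 1 2 3 4; do python3 -m jog '[[0,0,0,-0.2,0,0,0],[0,0,0,-0.4,0,0,0],[0,0,0,-0.4,0,0,0]]'>/dev/null;python3 s.py|head -1; done
```

```text
t 12.45 z 0.003 jig [ 6.7 -1. ] F [-6.7 -1.1 -3.5] yaw 119.69 z-axis [ 0.001 -0.001 -1.   ] op 0.0006820721723899412
t 12.825 z 0.003 jig [ 2.4 -0.9] F [-5.8 -1.4 -3.8] yaw 119.67 z-axis [ 0.001 -0.001 -1.   ] op 0.006672177031669288
t 13.2 z 0.003 jig [-1.6 -0.9] F [-5.8 -0.8 -3.3] yaw 119.68 z-axis [ 0.001 -0.001 -1.   ] op -3.961562911021352e-05
t 13.575 z 0.003 jig [-4.3 -0.6] F [-0.8 -1.2  0.1] yaw 119.71 z-axis [-0.     0.001 -1.   ] op -0.0025826579338183095
t 13.95 z 0.0028 jig [-8.4 -0.3] F [-0.7  0.3 -0.1] yaw 119.71 z-axis [-0.  0. -1.] op -0.0008387298132689988
```

Contact was lost at −4 mm, as expected for a latched carriage. Retreat and check.

```bash
python3 -m jog '[[0,0,0,-2,0,0,0],[0,0,0,-4.5,0,0,0],[0,0,0,-6.5,0,0,0],[0,0,0,-7,0,-3,0],[0,0,0,-7,0,-8,0]]'>/dev/null; python3 -m jog '[[0,0,0,0,0,-5,0],[0,0,0,0,0,-10,0],[0,0,0,-6,0,-11,0],[0,0,0,-12,0,-11,0],[0,0,0,-18,0,-11,0]]'>/dev/null; python3 -m jog '[[0,0,0,-5,0,0,0],[0,0,0,-10,0,0,0],[0,0,0,-15,0,0,0],[0,0,0,-15,0,0,0],[0,0,0,-15,0,0,0]]'>/dev/null; python3 s.py|head -1
python3 - <<'E'
from h import *
a=optics.grab_frame("scene")[100:300,190:430,::-1]; b=optics.grab_frame("top")[150:300,300-20:440-20,::-1]
cv2.imwrite("pics/m6.png",np.hstack([cv2.resize(x,(400,400),interpolation=cv2.INTER_CUBIC) for x in(a,b)]))
E
```

```text
t 15.825 z 0.1733 jig [-373.9   26. ] F [ 0.  -0.3  0.6] yaw 119.65 z-axis [ 0.052 -0.026 -0.998] op -0.0011179309599719989
```

View pics/m6.png

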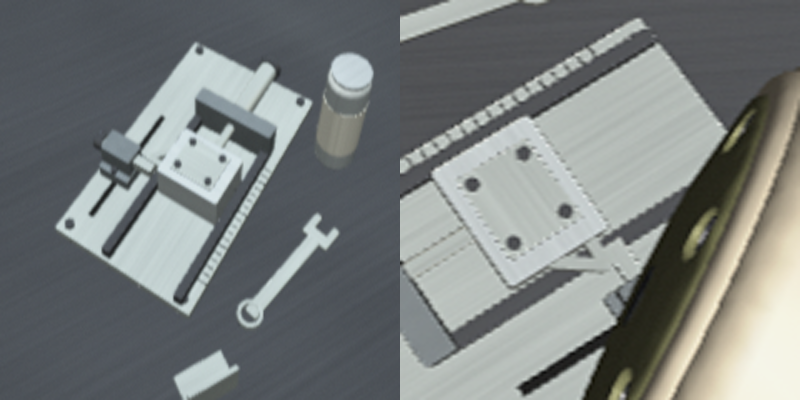

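The carriage is held forward with its lug (top panel about (600,255)) against the extended pin (about (625,260)). The wrench, can and offcut haven't moved, and the arm is clear.

```bash
python3 -c "
from station import r
print(r.hand_in())"
```

```text
the job is handed in; nothing more can be done
None
```

The carriage is latched with its lug against the pin, the arm is clear of the jig, the wrench, can and offcut look unmoved in the final picture, and the job was handed in at about 16 s (no verdict was returned).

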